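# Push the shelf home on its cleats

### The arm

A 6-joint arm with a two-finger parallel gripper is mounted at the origin on the work surface. World frame = base frame: x ahead of the robot, y to its left, z up, the work surface at z = 0. Lengths are in mm, angles in rad, forces in N, time in s.
With the tool pointing down it reaches from about 250 to 800 mm from the base axis. Payload 3.9 kg.
Tool frame: the origin (TCP) lies midway between the tips of the shut fingers; the grasp point (between the pads) lies 19 mm behind it (arm.grip_point_offset is the distance from the TCP to the grasp point, in mm); z points along the fingers, y is the line along which they close (so a half turn about z gives the same grasp; the last joint's range is limited). The gripper opens to 85 mm and grips with 20 to 120 N. Pads are 22 mm wide; open, the fingers measure 114 mm over their backs; the gripper's body (76 mm by 85 mm) begins 54 mm behind the grasp point. The pads swing forward as they close: fully open they stand 13 mm farther back than shut.
Start: joints at [1.298, 0.26, -0.138, 1.173, 0, 1.571], TCP at [141.446, 505.577, 231.304] pointing down, gripper open.
Joint ranges: [-2.78, 2.78], [-0.83, 1.72], [-1.28, 1.37], [-1.9, 2.12], [-1.57, 1.48], [-3.14, 3.14]. Speed limits (rad/s): [2.57, 2.57, 3.14, 3.14, 3.14, 3.14].

### API

Orientations are given as a 3x3 rotation matrix whose columns are the frame's x, y, z axes.
In Python, from station import sensors, vision, arm gives the robot as it stands. The module is installed in compiled form; this text tells all that it offers.
- The arm moves only by the shell command python3 -m pendant 'ROWS' [OPENING] [FORCE]. ROWS is JSON, one flat list of numbers, 6 for each row, row after row: the shift along the tool's x, y, z in m, then the turn, a rotation vector about the tool's x, y, z in degrees. A call has 1 to 12 rows; each row shifts and turns the commanded pose from where the row before left it, along the tool's axes as they then stand; what a row does not reach is not made up. A row lasts 1/10 s, in which the tool goes at most 50 mm and 8.59 degrees, less where a joint would pass 70% of its speed; a pose out of reach is approached as far as the arm can. A call with a gripper value outside its range is refused whole. OPENING is the opening, from 0 (shut) to 1 (fully open), set as the call begins (- or left out, the last holds). The fingers move at their own pace and stop on an object; FORCE is the grip in N (left out, the last holds). Time passes only in rows, so rows that do not move let the fingers close. It gives the time, the measured TCP pose, the force, the opening and the grip force at its end, in the units of the state.
- sensors.read_state(): the state, without advancing time (a new reading comes with each control period).
- vision.camera(name): name is "scene" or "top"; returns a dict with "image" (384x512x3 uint8, blue, green, red), "mtx" (3x3 intrinsics, pixels), "R" (3x3) and "t" (3): a world point X has camera coordinates R X + t. Camera axes: x right, y down, z forward; pixel columns grow to the right and rows downward; lengths in mm; the calibration is good to about 2 mm. A picture is of the moment at which its call begins. There is no depth.
- arm.sign_off(): hands the job in; it is judged then, once.
The state is a dict: "time_s": time; "joint_positions": joint angles; "dq": joint speeds; "effort": joint torques, N m; "ee_pos": TCP position; "orientation": TCP orientation; "contact_force": force on the tool from outside, world axes, zero at the start; "moment": the same for the moment, N m; "opening": opening from 0.0 (shut) to 1.0 (fully open); "gripper_force": force on a finger pad.
Only numpy, scipy, OpenCV 4.12 (cv2) and the standard library are available. Lean on these libraries where they do the work, as an engineer would, in place of code of your own. Each camera call takes 0.05 s, during which the arm holds its last target. There are 200 camera calls.

### The job

The loose half-depth shelf is resting on the two cleats inside the small shelf unit, too far forward. With the fingertips, push it by its front edge straight back along the cleats until you feel it drop: both battens under it must be fully down in their notches. Push lightly and do not ram it once it is in, do not lift or carry it, leave everything else lying where it is, and finish with the hand clear.

Things in the scene. Friction and masses are not known exactly. Their poses are not given: they have to be found in the camera images.
- unit: Open plywood desk-shelf unit, no top or back yet (all sizes here in mm), fixed on a black non-slip mat (340 square, 3 thick). 300 deep (its x), 296 wide (y), 180 high; sides 18 thick, 260 clear between them; bottom panel's upper face at 21, low rear rail's top at 61 above the bench. Origin: centre of its footprint on the bench. +x: from open front to rear, away from the robot (yaw within 20 degrees), z up.
- cleats (a point): Point midway between the two cleats, level with their upper faces, 100 above the bench, at the unit's middle. A level hardwood cleat 18 wide runs along the inside of each side (224 clear between them), from 145 in front of this point to 145 behind it. Each has two notches 26 long and 12 deep, centred 25 in front of and 105 behind this point. Axes as the unit's.
- shelf: Loose pine shelf, 0.2 to 0.5 kg: board 170 deep (its x), 252 wide (y), 15 thick; under it two battens across, 20 wide (x), 10 high, centred 65 in front of and behind its middle. Origin: its middle, at the battens' underside; board 10 to 25 above it; x to the rear, z up. At the start the battens ride on the cleats, the rear one between front and rear notches, 45 to 95 short of home.
- shelf_front (a point): Middle of the front edge of the shelf's board, at half its thickness (85 in front of the shelf's origin, 17.5 above it): the place to push, 117.5 above the bench at the start, 107.5 when home. It slides under a push of 1 to 4 N (a bump of some 10 N as a moving finger meets it) and has 4 of play either way between the sides.
- seat (a point): Point fixed in the unit, axes as the unit's: where the shelf's origin lies when home (40 behind the unit's origin, 90 above the bench). There the shelf has dropped 10, its board lies on the cleats (edge 100 to 115 above the bench) and the notches' rear walls stop it; 3 of play either way.
- glue: Bystander: white glue bottle, 60 across, 190 high, standing beside the unit on its left (+y). Origin at the centre of its foot.
- offcut_low: Bystander: wood offcut 95 x 90 x 28, on the bench left of the unit. Origin at the centre of its underside.
- offcut_top: Bystander: wood offcut 85 x 80 x 22 lying on the other offcut. Origin at the centre of its underside.
- tape: Bystander: tape measure 72 x 40 x 66 high, standing on the right (-y) of the unit. Origin at the centre of its underside.
- hammer: Bystander: hammer 260 long, handle to its -x, lying along its x on the bench right of the unit. Origin at its middle, on the bench.
- pencil: Bystander: pencil 168 long, 8 thick, lying on the bench in front of the unit. Origin at its middle, on the bench.
- screw_jar: Bystander: jar of screws, 52 across, 50 high, standing on the bottom panel inside the unit near its front, left or right of the middle, its top 71 above the bench: lower than the cleats. Origin at the centre of its foot.
- square: Bystander: try square with a 110 x 28 x 18 wooden stock and a 150 steel blade, lying on the bench on the left. Origin at the centre of the stock's underside.

How it is judged:
By the outcome, as a careful person would: the job done as asked, in the order asked, and still so for the second after the job is handed in, with the robot touching nothing.
It also fails if it takes over 32 s, if anything falls off the work surface, if the arm or the gripper's body presses on something with over 40 N, if the wrist force passes 120 N, or if a joint passes its speed limit or range.

## Working session

There is one attempt and no reset: what is moved stays moved. The work goes in short steps, Python scripts to look and compute and a shell command to move; the robot and the scene stay as the last step left them, time stands still between calls to the robot, and variables do not carry over. Pictures are saved under pics/ and viewed, at most 10 in all, crops included, and the job is handed in when it is done.

```bash
mkdir -p pics
python3 - <<'E'
from station import sensors, vision
import cv2,numpy as np
for n in("scene","top"):
    c=vision.camera(n);cv2.imwrite(f"pics/{n}0.png",cv2.resize(c["image"],(800,600)))
    np.savez(n+".npz",**c);print(n,np.round(c["mtx"],1).tolist(),np.round(-c["R"].T@c["t"]),np.round(c["R"],2).tolist())
s=sensors.read_state();print(s["time_s"],s["ee_pos"],np.round(s["orientation"],3).tolist(),s["contact_force"])
E
```

```text
scene [[439.3, 0.0, 257.8], [0.0, 439.3, 184.8], [0.0, 0.0, 1.0]] [1339.  643.  833.] [[-0.6, 0.8, 0.01], [0.49, 0.38, -0.79], [-0.63, -0.47, -0.62]]
top [[417.2, 0.0, 258.0], [0.0, 417.2, 190.1], [0.0, 0.0, 1.0]] [ 489.   78. 1073.] [[0.02, -1.0, -0.01], [-1.0, -0.02, -0.1], [0.1, 0.01, -1.0]]
0.1 [141.29967161 505.00323527 230.55071145] [[-0.963, 0.269, -0.0], [0.269, 0.963, -0.002], [-0.0, -0.002, -1.0]] [-0.21857515 -0.41637632  0.29028769]
```

View pics/scene0.png

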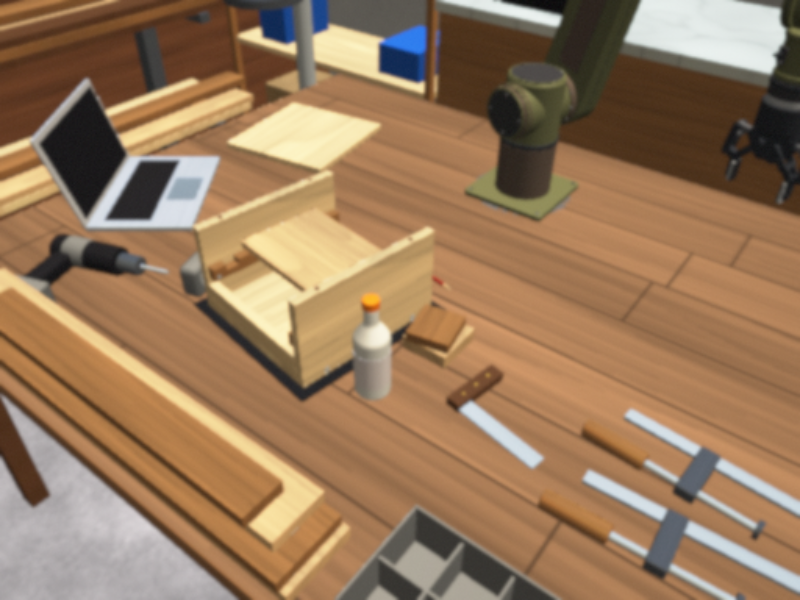

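View pics/top0.png

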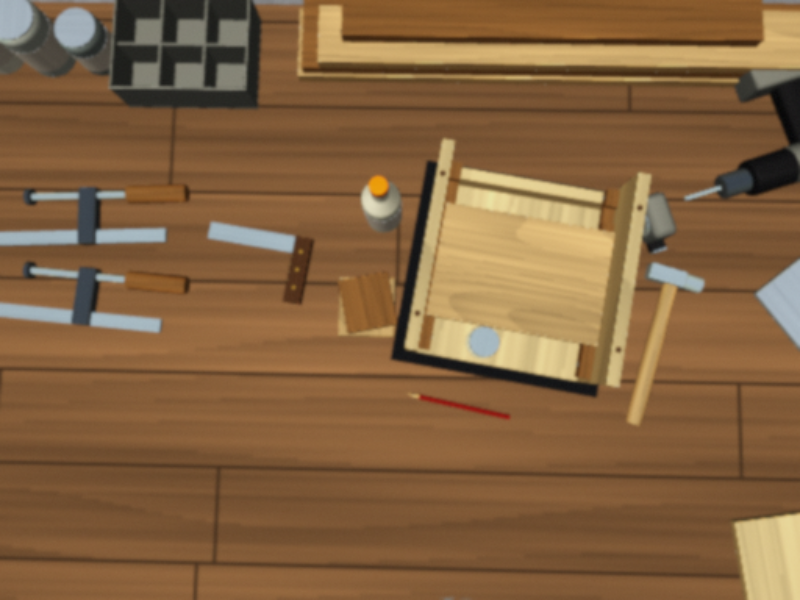

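The top view shows the unit's sides (left from (411,347) to (448,140), right from (613,385) to (644,175)), with the shelf's front edge running from about (428,309) to (602,347). The jar is at (484,341), below the cleats. I'll enlarge this area to measure it.

Run:
```python
import cv2,numpy as np
c=np.load("top.npz");im=c["image"][80:260,245:425]
cv2.imwrite("pics/crop.png",cv2.resize(im,(600,600),interpolation=cv2.INTER_CUBIC))
```

```text
(no output)
```

View pics/crop.png

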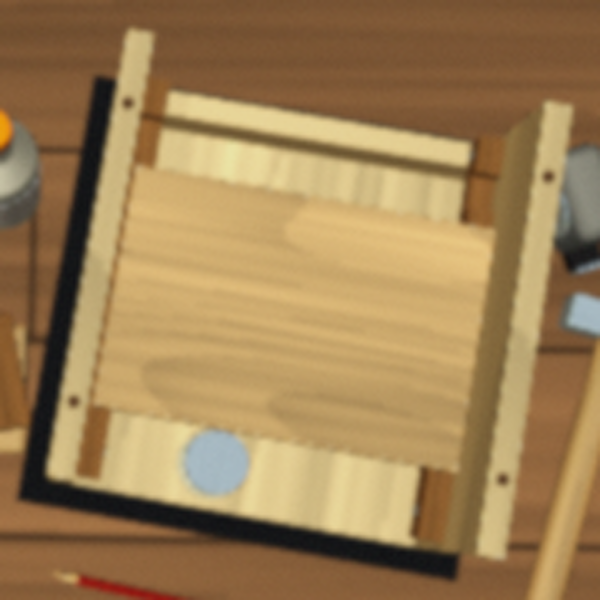

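The crop shows the side tops' corners at (46,480), (126,30), (506,558) and (573,106), and the shelf's top corners at (92,405), (458,470), (137,166) and (495,230).

```bash
cat > h.py <<'E'
import numpy as np
def back(c,u,v,z):
    d=c["R"].T@np.linalg.inv(c["mtx"])@[u,v,1]; o=-c["R"].T@c["t"]
    return (o+d*(z-o[2])/d[2])[:2]
def fit(w,b): # rigid 2D: w = R b + t
    wm,bm=w.mean(0),b.mean(0);a=complex(*0*wm[:2])
    W=(w-wm)@[1,1j];B=(b-bm)@[1,1j];yaw=np.angle((W*B.conj()).sum())
    R=np.array([[np.cos(yaw),-np.sin(yaw)],[np.sin(yaw),np.cos(yaw)]])
    t=wm-R@bm;return yaw,R,t,np.round(w-(b@R.T+t),1)
E
python3 - <<'E'
from h import *
c=np.load("top.npz")
P=lambda L,z:np.array([back(c,245+x/3.3333,80+y/3.3333,z) for x,y in L])
u=P([(46,480),(78,483),(126,30),(155,33),(478,555),(506,558),(543,102),(573,106)],180)
b=np.array([(-150,148),(-150,130),(150,148),(150,130),(-150,-130),(-150,-148),(150,-130),(150,-148)])
yu,R,t,r=fit(u,b);print("unit",np.degrees(yu),t,r.tolist())
s=P([(92,405),(458,470),(137,166),(495,230)],125)
ys,Rs,ts,r=fit(s,np.array([(-85,126),(-85,-126),(85,126),(85,-126)]));print("shelf",np.degrees(ys),ts,r.tolist())
sl=R.T@(ts-t);print("shelf in unit",sl,"to go",40-sl[0])
print("front",t+R@(sl+[-85,0]),"jar",R.T@(P([(216,463)],71)[0]-t))
print("axis",R[:,0])
E
```

```text
unit -9.019749748064484 [628.43357852 -82.08439993] [[-0.9, 0.7], [0.3, -2.0], [-0.1, 0.3], [1.0, -1.1], [0.2, 0.3], [1.4, 0.4], [-1.2, 1.5], [-0.7, -0.2]]
shelf -9.3613330108148 [618.16106575 -79.79873892] [[0.2, 0.1], [1.4, 0.2], [-0.7, -1.0], [-0.9, 0.7]]
shelf in unit [-10.50382087   0.64692508] to go 50.50382086599419
front [534.21214521 -66.47287156] jar [-116.29949147   31.92244829]
axis [ 0.98763436 -0.15677491]
```

```bash
python3 -m pendant '[-0.010,-0.010,0,0,0,0,-0.020,-0.019,0,0,0,0,-0.020,-0.019,0,0,0,0,-0.020,-0.019,0,0,0,0,-0.020,-0.019,0,0,0,0,-0.020,-0.019,0,0,0,0,-0.020,-0.019,0,0,0,0,-0.020,-0.019,0,0,0,0,-0.020,-0.019,0,0,0,0,-0.020,-0.019,0,0,0,0,-0.020,-0.019,0,0,0,0,-0.020,-0.019,0,0,0,0]' 1; python3 -m pendant '[-0.020,-0.019,0,0,0,0,-0.020,-0.019,0,0,0,0,-0.020,-0.019,0,0,0,0,-0.020,-0.019,0,0,0,0,-0.020,-0.019,0,0,0,0,-0.020,-0.019,0,0,0,0,-0.020,-0.019,0,0,0,0,-0.020,-0.019,0,0,0,0,-0.020,-0.019,0,0,0,0,-0.020,-0.019,0,0,0,0,-0.020,-0.019,0,0,0,0,-0.010,-0.010,0,0,0,0]'
python3 -c "
from station import sensors as s;r=s.read_state();print(r['joint_positions'])"
```

```text
time_s: 1.3
ee_pos: [303.9, 230.6, 231.1]
orientation: [[-0.963, 0.27, -0.0], [0.27, 0.963, -0.001], [0.0, -0.001, -1.0]]
contact_force: [-0.3, -0.3, -0.3]
opening: 1.007
gripper_force: 0.0
time_s: 2.5
ee_pos: [466.5, -42.3, 231.1]
orientation: [[-0.962, 0.272, -0.0], [0.272, 0.962, -0.001], [-0.0, -0.001, -1.0]]
contact_force: [0.2, 0.4, 0.4]
opening: 0.999
gripper_force: 0.0
[-8.99530124e-02  1.63620712e-01 -2.65394027e-01  1.14188210e+00
 -5.62362337e-04  1.85077417e-01]
```

```bash
python3 -m pendant '[0,0,0,0,0,-3.4,0,0,0,0,0,-3.4,-0.005,-0.0065,0.010,0,0,0,-0.0055,-0.0065,0.015,0,0,0,0,0,0.020,0,0,0,0,0,0.020,0,0,0,0,0,0.020,0,0,0,0,0,0.020,0,0,0,0,0,0.015,0,0,0,0,0,0.010,0,0,0,0,0,0.008,0,0,0,0,0,0,0,0,0]'
python3 - <<'E'
from station import vision
import cv2
for n in("top","scene"):
    c=vision.camera(n)["image"];im=c[80:260,230:440] if n=="top" else c[90:270,110:320]
    cv2.imwrite(f"pics/{n}1.png",cv2.resize(im,(700,600),interpolation=cv2.INTER_CUBIC))
E
```

```text
time_s: 3.7
ee_pos: [473.9, -54.6, 92.3]
orientation: [[-0.988, 0.154, -0.002], [0.154, 0.988, 0.0], [0.002, -0.0, -1.0]]
contact_force: [0.9, -0.2, 0.9]
opening: 1.001
gripper_force: 0.0
```

View pics/top1.png

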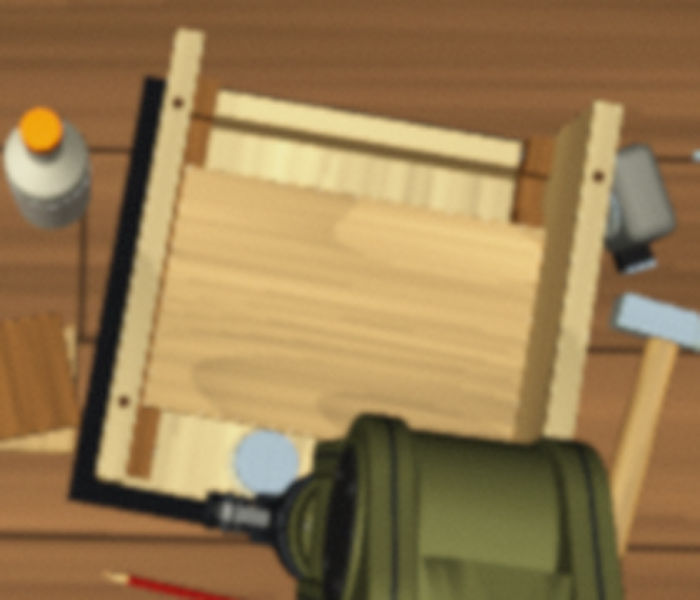

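View pics/scene1.png

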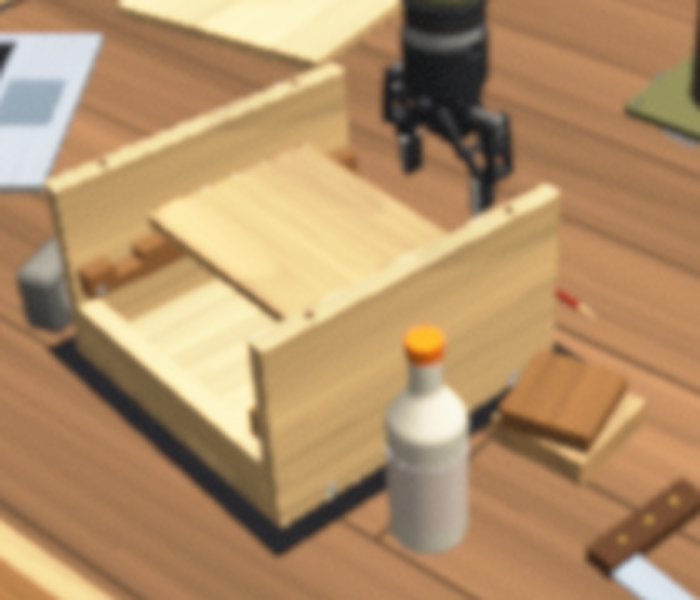

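The tips are in front of the shelf's front edge, centred and square to it; the nearest jar edge is well below them. I'll approach slowly.

```bash
python3 -m pendant '[-0.010,-0.0025,0,0,0,0,-0.012,0,0,0,0,0,-0.010,0,0,0,0,0,-0.006,0,0,0,0,0,-0.003,0,0,0,0,0,-0.003,0,0,0,0,0,-0.002,0,0,0,0,0,-0.002,0,0,0,0,0]'; python3 -m pendant '[-0.002,0,0,0,0,0,-0.002,0,0,0,0,0,-0.002,0,0,0,0,0]';python3 -m pendant '[-0.002,0,0,0,0,0,-0.002,0,0,0,0,0,-0.002,0,0,0,0,0]'
```

```text
time_s: 4.6
ee_pos: [521.6, -64.4, 93.2]
orientation: [[-0.988, 0.153, -0.001], [0.153, 0.988, 0.0], [0.001, -0.0, -1.0]]
contact_force: [-0.3, 0.7, -0.2]
opening: 0.999
gripper_force: 0.0
time_s: 4.9
ee_pos: [526.4, -65.4, 93.1]
orientation: [[-0.988, 0.154, -0.003], [0.154, 0.988, -0.0], [0.002, -0.001, -1.0]]
contact_force: [-3.7, -0.1, 1.3]
opening: 0.999
gripper_force: 1.6
time_s: 5.2
ee_pos: [534.0, -66.2, 93.1]
orientation: [[-0.988, 0.153, 0.0], [0.153, 0.988, 0.0], [-0.0, 0.0, -1.0]]
contact_force: [-0.9, -0.3, -0.3]
opening: 0.997
gripper_force: 0.9
```

```bash
python3 -m pendant '[-0.003,0,0,0,0,0,-0.003,0,0,0,0,0,-0.003,0,0,0,0,0,-0.003,0,0,0,0,0,-0.003,0,0,0,0,0]'; python3 -m pendant '[-0.003,0,0,0,0,0,-0.003,0,0,0,0,0,-0.003,0,0,0,0,0,-0.002,0,0,0,0,0]'
python3 - <<'E'
from station import vision
import cv2
c=vision.camera("scene")["image"]
cv2.imwrite("pics/s2.png",cv2.resize(c[90:270,110:320],(700,600),interpolation=cv2.INTER_CUBIC))
E
```

```text
time_s: 5.7
ee_pos: [548.9, -68.6, 93.3]
orientation: [[-0.988, 0.154, 0.0], [0.154, 0.988, 0.0], [-0.0, 0.0, -1.0]]
contact_force: [-2.0, 0.5, -0.5]
opening: 0.999
gripper_force: 0.8
time_s: 6.1
ee_pos: [559.8, -70.4, 93.3]
orientation: [[-0.988, 0.154, 0.0], [0.154, 0.988, -0.0], [-0.0, -0.0, -1.0]]
contact_force: [-0.8, 0.6, -1.2]
opening: 0.998
gripper_force: 0.9
```

View pics/s2.png

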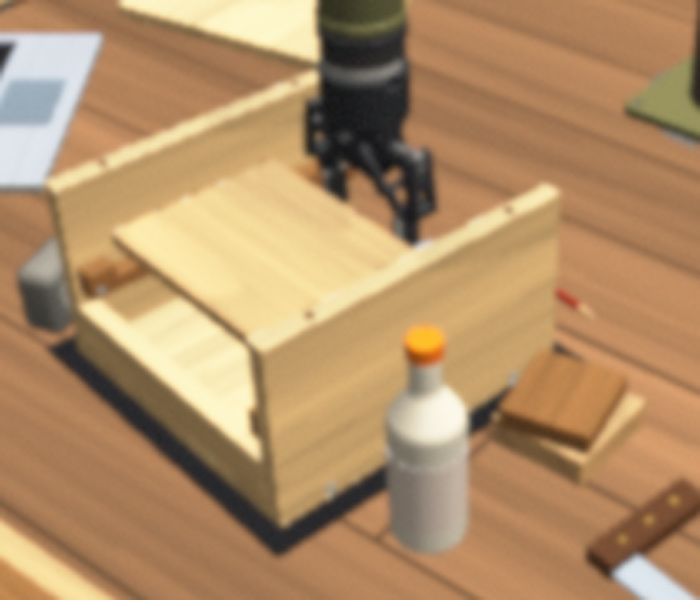

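The shelf has moved back about 35 mm and is straight. Its rear-right corner is at (115,235), still riding on the cleats. I'll do the last stretch in small steps.

```bash
python3 -m pendant '[-0.0015,0,0,0,0,0,-0.0015,0,0,0,0,0,-0.0015,0,0,0,0,0]'; python3 -m pendant '[-0.0015,0,0,0,0,0,-0.0015,0,0,0,0,0]'; python3 -m pendant '[-0.0015,0,0,0,0,0,-0.0015,0,0,0,0,0]'
```

```text
time_s: 6.45
ee_pos: [563.8, -71.0, 93.4]
orientation: [[-0.988, 0.153, -0.0], [0.153, 0.988, 0.0], [0.0, 0.0, -1.0]]
contact_force: [-2.7, 0.6, 0.7]
opening: 1.006
gripper_force: 1.2
time_s: 6.65
ee_pos: [566.9, -71.4, 93.4]
orientation: [[-0.988, 0.153, -0.0], [0.153, 0.988, 0.0], [0.0, 0.0, -1.0]]
contact_force: [-2.8, -0.2, 1.0]
opening: 0.999
gripper_force: 1.3
time_s: 6.85
ee_pos: [570.0, -72.0, 93.4]
orientation: [[-0.988, 0.153, 0.0], [0.153, 0.988, -0.0], [-0.0, -0.0, -1.0]]
contact_force: [-1.0, -0.9, -1.1]
opening: 1.001
gripper_force: 0.1
```

```bash
python3 -m pendant '[-0.001,0,0,0,0,0,0,0,0,0,0,0]'
python3 - <<'E'
from station import vision
import cv2
c=vision.camera("scene")["image"]
cv2.imwrite("pics/s3.png",cv2.resize(c[90:270,110:320],(700,600),interpolation=cv2.INTER_CUBIC))
E
```

```text
time_s: 7.05
ee_pos: [571.4, -72.0, 93.3]
orientation: [[-0.988, 0.154, 0.001], [0.154, 0.988, 0.0], [-0.001, 0.0, -1.0]]
contact_force: [-1.1, 0.7, 0.3]
opening: 1.0
gripper_force: 0.4
```

View pics/s3.png

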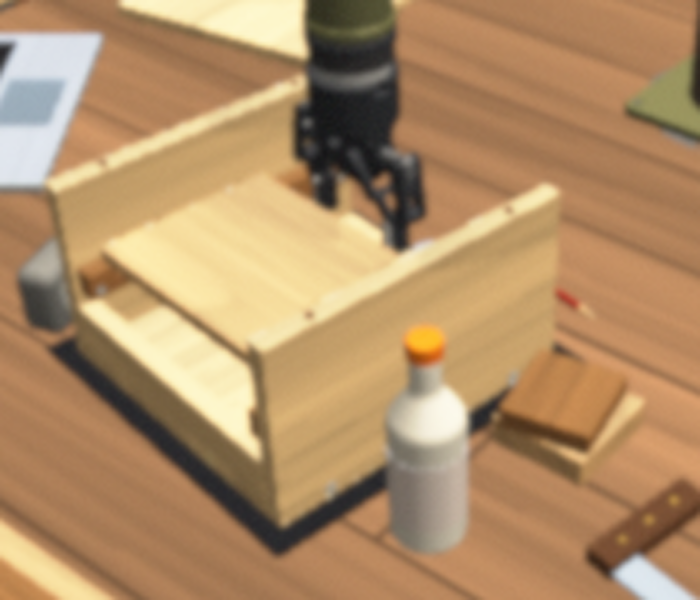

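The board looks lower: its front-right corner has gone from (272,160) to (258,177), and the push force has fallen off. I'll back out, lift clear, and check by projecting the expected corners.

```bash
python3 -m pendant '[0.003,0,0,0,0,0,0.007,0,0,0,0,0,0.015,0,0,0,0,0,0.020,0,0,0,0,0,0.020,0,0,0,0,0,0.020,0,0,0,0,0,0.020,0,-0.010,0,0,0,0.020,0,-0.020,0,0,0,0.020,0,-0.025,0,0,0,0.020,0,-0.025,0,0,0,0.010,0,-0.025,0,0,0,0,0,-0.015,0,0,0]'; python3 -m pendant '[0.02,0,-0.02,0,0,0,0.03,0,-0.02,0,0,0,0.02,0,0,0,0,0,0,0,0,0,0,0]'
python3 - <<'E'
from station import vision
import cv2,numpy as np
C={n:vision.camera(n) for n in("scene","top")}
yaw=np.radians(-9.02);R=np.array([[np.cos(yaw),-np.sin(yaw)],[np.sin(yaw),np.cos(yaw)]]);t=np.array([628.43,-82.08])
out=[]
for n,(x0,y0) in(("scene",(120,100)),("top",(255,85))):
    c=C[n];im=cv2.resize(c["image"][y0:y0+150,x0:x0+150].copy(),(600,600),interpolation=cv2.INTER_CUBIC)[:,:]
    im=im[:, :].copy()
    for z,col in((115,(0,0,255)),(125,(255,0,0))):
        for a,b in((-85,126),(-85,-126),(85,126),(85,-126)):
            w=t+R@[40+a,b];q=c["mtx"]@(c["R"]@[*w,z]+c["t"]);u=q[:2]/q[2]
            cv2.drawMarker(im,tuple(int(v) for v in ((u-[x0,y0]+.5)*4)),col,cv2.MARKER_CROSS,14,1)
    out.append(cv2.resize(im,(400,400)) if 0 else im[60:500,:][:, :])
cv2.imwrite("pics/s4.png",out[0]);cv2.imwrite("pics/t4.png",out[1])
E
```

```text
time_s: 8.3
ee_pos: [396.5, -45.0, 215.2]
orientation: [[-0.988, 0.154, 0.002], [0.154, 0.988, -0.0], [-0.002, -0.0, -1.0]]
contact_force: [0.4, -0.6, -0.5]
opening: 0.999
gripper_force: 0.0
time_s: 8.7
ee_pos: [326.3, -34.2, 253.8]
orientation: [[-0.988, 0.153, 0.001], [0.153, 0.988, -0.0], [-0.001, -0.0, -1.0]]
contact_force: [0.5, -0.4, 0.6]
opening: 0.998
gripper_force: 0.0
```

View pics/s4.png

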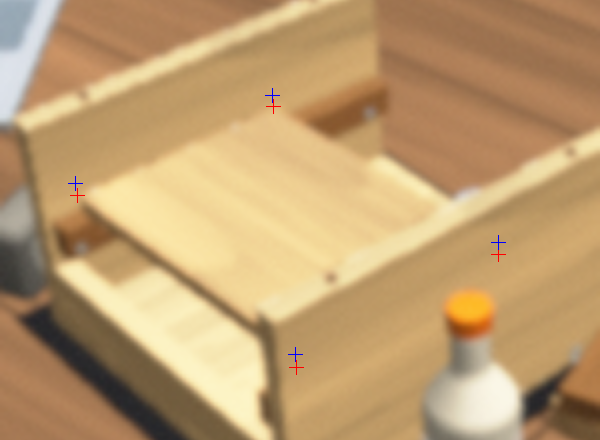

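View pics/t4.png

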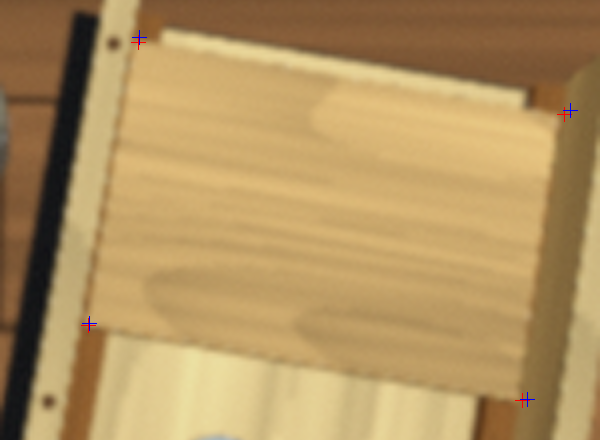

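The top view fits home: its corners lie on the markers, about 2 mm short at the rear, which is within the play. In the oblique view the front-right corner is at (277,108), on the lowered marker. The rear-right corner at (85,205) is harder to judge, so I'll check for tilt by registering the board texture between the first and current pictures in both cameras.

Run:
```python
from station import vision
import cv2,numpy as np
from scipy.optimize import minimize
from scipy.spatial.transform import Rotation as Ro
yw=-9.02;U=Ro.from_euler("z",yw,degrees=True).as_matrix();t=np.array([628.43,-82.08,0])
def proj(c,X):
    q=(c["mtx"]@(c["R"]@X.T+c["t"][:,None]));return (q[:2]/q[2]).T.astype(np.float32)
def samp(im,uv): return cv2.remap(im,uv[None],None,cv2.INTER_CUBIC)[0]
def grid(y0,y1):
    g=np.mgrid[-80:81:3,y0:y1+1:3].reshape(2,-1).T;return np.c_[g,np.zeros(len(g))]
V=[]
for n,y in(("scene",(-118,20)),("top",(-110,118))):
    a=dict(np.load(n+".npz"));b=vision.camera(n);G=grid(*y)
    f=lambda im:cv2.cvtColor(im,cv2.COLOR_BGR2GRAY).astype(np.float32)
    B0=t+[0,0,125]+(G@Ro.from_euler("z",-.34,degrees=True).as_matrix().T+[-10.5,.65,0])@U.T
    V.append((n,b,f(b["image"]),G,samp(f(a["image"]),proj(a,B0))))
def cost(p,each=False):
    r=[]
    for n,b,im,G,ref in V:
        X=t+[0,0,125]+(G@Ro.from_euler("xyz",p[3:],degrees=True).as_matrix().T+[-10.5+p[0],.65+p[1],p[2]])@U.T
        r.append(np.corrcoef(samp(im,proj(b,X)),ref)[0,1])
    return r if each else -sum(r)
for x0 in([48,0,-10,0,0,-.3],[48,0,-3,0,3,-.3],[48,0,-3,0,-3,-.3],[48,0,0,0,0,-.3]):
    s=minimize(cost,x0,method="Nelder-Mead",options=dict(initial_simplex=np.array([x0]+[np.array(x0)+d for d in np.diag([3,2,4,1.5,2,1.])]),maxiter=1500))
    print(np.round(s.x,2),np.round(cost(s.x,True),4))
```

```text
[48.61  0.08 -5.33  2.17 -0.37  0.39] [0.9896 0.9954]
[48.58  0.31 -5.32  2.19 -0.31  0.4 ] [0.9895 0.9955]
[48.61  0.05 -5.45  2.12 -0.35  0.38] [0.9895 0.9954]
[48.6   0.16 -5.36  2.18 -0.32  0.39] [0.9895 0.9955]
```

The registration shows the right side down 10 mm but the left side still up (2.2° of roll). The left side is about 1 mm further forward, so its battens have not dropped. I'll go back and nudge it lightly, left of the middle.

```bash
python3 -m pendant '[-0.008,0.002,0.006,0,0,0,-0.018,0.004,0.016,0,0,0,-0.018,0.004,0.016,0,0,0,-0.018,0.004,0.016,0,0,0,-0.018,0.004,0.016,0,0,0,-0.018,0.004,0.016,0,0,0,-0.018,0.004,0.016,0,0,0,-0.018,0.004,0.016,0,0,0,-0.018,0.004,0.016,0,0,0,-0.018,0.004,0.016,0,0,0,-0.008,0.002,0.010,0,0,0,0,0,0,0,0,0]'
python3 - <<'E'
from station import sensors
import numpy as np
s=sensors.read_state();d=s["ee_pos"][:2]-np.array([628.43,-82.08]);print(d@[.9876,-.1568],d@[.1568,.9876],s["contact_force"])
E
```

```text
time_s: 10.1
ee_pos: [510.8, -22.1, 90.9]
orientation: [[-0.988, 0.153, -0.003], [0.153, 0.988, 0.0], [0.003, -0.0, -1.0]]
contact_force: [0.6, -0.2, 0.1]
opening: 0.998
gripper_force: 0.0
-125.6102652091271 40.795410772004175 [ 0.55044756 -0.23269312  0.12233196]
```

```bash
python3 -m pendant '[-0.010,0,0,0,0,0,-0.015,0,0,0,0,0,-0.015,0,0,0,0,0,-0.010,0,0,0,0,0,-0.006,0,0,0,0,0,-0.003,0,0,0,0,0,-0.002,0,0,0,0,0,-0.0015,0,0,0,0,0,-0.0015,0,0,0,0,0,-0.0015,0,0,0,0,0]'; python3 -m pendant '[-0.001,0,0,0,0,0,-0.001,0,0,0,0,0]'; python3 -m pendant '[-0.001,0,0,0,0,0]'; python3 -m pendant '[-0.001,0,0,0,0,0]'
```

```text
time_s: 11.1
ee_pos: [575.2, -32.3, 93.3]
orientation: [[-0.988, 0.153, -0.0], [0.153, 0.988, 0.0], [0.0, -0.0, -1.0]]
contact_force: [0.8, 0.2, 0.7]
opening: 0.998
gripper_force: 0.0
time_s: 11.3
ee_pos: [577.4, -32.6, 93.3]
orientation: [[-0.988, 0.153, -0.0], [0.153, 0.988, -0.0], [0.0, -0.0, -1.0]]
contact_force: [0.4, -0.2, -0.5]
opening: 0.999
gripper_force: 0.0
time_s: 11.4
ee_pos: [577.6, -32.6, 93.2]
orientation: [[-0.988, 0.153, -0.002], [0.153, 0.988, 0.0], [0.002, 0.0, -1.0]]
contact_force: [-2.2, 0.3, 1.2]
opening: 1.001
gripper_force: 1.3
time_s: 11.5
ee_pos: [578.6, -32.8, 93.1]
orientation: [[-0.988, 0.154, -0.002], [0.154, 0.988, 0.0], [0.002, -0.0, -1.0]]
contact_force: [-2.1, 0.2, 1.0]
opening: 1.0
gripper_force: 1.6
```

```bash
for i in 1; do python3 -m pendant '[-0.001,0,0,0,0,0]'; python3 -m pendant '[-0.001,0,0,0,0,0]'; done | grep -E "ee_pos|force"
cat > reg.py <<'E'
from station import vision
import cv2,numpy as np
from scipy.optimize import minimize
from scipy.spatial.transform import Rotation as Ro
U=Ro.from_euler("z",-9.02,degrees=True).as_matrix();t=np.array([628.43,-82.08,0])
def proj(c,X):
    q=(c["mtx"]@(c["R"]@X.T+c["t"][:,None]));return (q[:2]/q[2]).T.astype(np.float32)
def samp(im,uv): return cv2.remap(im,uv[None],None,cv2.INTER_CUBIC)[0]
f=lambda im:cv2.cvtColor(im,cv2.COLOR_BGR2GRAY).astype(np.float32)
def run(xmin):
    V=[]
    for n,y0,y1 in(("scene",-118,20),("top",-110,118)):
        a=dict(np.load(n+".npz"));b=vision.camera(n)
        g=np.mgrid[xmin:81:3,y0:y1+1:3].reshape(2,-1).T;G=np.c_[g,np.zeros(len(g))]
        B0=t+[0,0,125]+(G@Ro.from_euler("z",-.34,degrees=True).as_matrix().T+[-10.5,.65,0])@U.T
        V.append((b,f(b["image"]),G,samp(f(a["image"]),proj(a,B0))))
    def cost(p):
        return -sum(np.corrcoef(samp(im,proj(b,t+[0,0,125]+(G@Ro.from_euler("xyz",p[3:],degrees=True).as_matrix().T+[-10.5+p[0],.65+p[1],p[2]])@U.T)),ref)[0,1] for b,im,G,ref in V)
    for x0 in([50,0,-10,0,0,0],[50,0,-5,2,0,0]):
        s=minimize(cost,x0,method="Nelder-Mead",options=dict(initial_simplex=np.array([x0]+[np.array(x0)+d for d in np.diag([3,2,4,1.5,2,1.])]),maxiter=1500))
        print(np.round(s.x,2),round(s.fun,4))
E
python3 -c "import reg;reg.run(0)"
```

```text
ee_pos: [579.2, -33.0, 93.1]
contact_force: [-2.8, 0.0, 2.2]
gripper_force: 1.7
ee_pos: [580.6, -33.2, 93.1]
contact_force: [-2.7, 0.5, 0.2]
gripper_force: 1.4
[64.21 23.18  7.51  0.57 -0.73 -0.17] -1.2991
[64.22 23.91  7.56  1.02 -1.05 -0.14] -1.2993
```

```bash
for i in 1; do python3 -m pendant '[-0.001,0,0,0,0,0]'; python3 -m pendant '[-0.001,0,0,0,0,0]'; done | grep -E "ee_pos|force"
```

```text
ee_pos: [582.0, -33.4, 93.1]
contact_force: [-2.8, -0.2, -0.4]
gripper_force: 1.2
ee_pos: [582.5, -33.4, 93.1]
contact_force: [-5.9, 0.6, 2.7]
gripper_force: 3.0
```

The force rises at the stop, so I'll back off and check again.

```bash
python3 -m pendant '[0.003,0,0,0,0,0,0.007,0,0,0,0,0,0.015,0,0,0,0,0,0.020,0,0,0,0,0,0.020,0,0,0,0,0,0.020,0,0,0,0,0,0.020,-0.005,-0.010,0,0,0,0.020,-0.010,-0.020,0,0,0,0.020,-0.010,-0.025,0,0,0,0.020,-0.010,-0.025,0,0,0,0.020,-0.005,-0.025,0,0,0,0.01,0,-0.015,0,0,0]'; python3 -m pendant '[0.02,0,-0.02,0,0,0,0.03,0,-0.02,0,0,0,0.02,0,0,0,0,0,0,0,0,0,0,0]' | grep -E "time|ee_pos|force"; python3 -c "import reg;reg.run(-80)"
```

```text
time_s: 13.2
ee_pos: [383.8, -43.5, 215.3]
orientation: [[-0.988, 0.154, 0.003], [0.154, 0.988, -0.001], [-0.003, -0.0, -1.0]]
contact_force: [0.1, -0.0, -0.8]
opening: 1.0
gripper_force: 0.0
time_s: 13.6
ee_pos: [313.6, -32.2, 254.0]
contact_force: [-0.2, -0.1, 0.8]
gripper_force: 0.0
[ 53.52   0.67 -10.74  -0.44  -0.38   0.09] -1.9831
[ 53.51   0.82 -10.63  -0.27  -0.36   0.14] -1.9831
```

The shelf is now down 10.7 mm and level, within 0.4° and square, and it sits against the rear walls. One last look before handing in.

Run:
```python
from station import vision
import cv2,numpy as np
a=vision.camera("top")["image"][60:300,120:460];b=vision.camera("scene")["image"][80:260,110:320]
cv2.imwrite("pics/end.png",np.hstack([cv2.resize(a,(425,300)),cv2.resize(b,(350,300))]))
```

```text
(no output)
```

View pics/end.png

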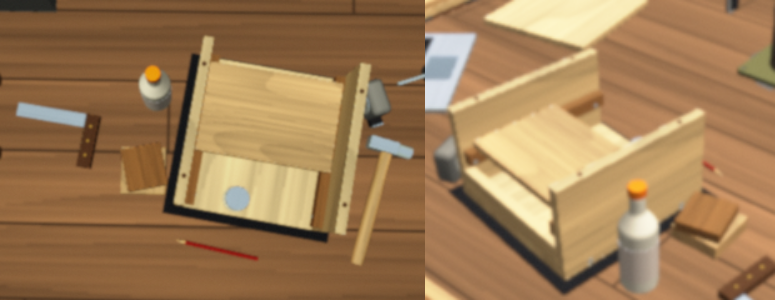

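The shelf is level at the rear (front edge from (193,152) to (335,172)). The jar at (237,197) and the other bystanders are where they were, and the hand is clear.

```bash
python3 -c "
from station import arm;print(arm.sign_off())"
```

```text
the job is handed in; nothing more can be done
None
```

The job is handed in: the shelf is home, with both battens measured down in their notches (level, about 10 mm lower), nothing else moved and the hand clear, after a second light push on the left side, which had not dropped the first time.

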